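# Release the eccentric lock and run the tag carriage home

## Robot

A 6-joint arm with a two-finger parallel gripper is mounted at the origin on the work surface. World frame = base frame: x ahead of the robot, y to its left, z up, the work surface at z = 0. Lengths are in m, angles in rad, forces in N, time in s.
With the tool pointing down it reaches from about 0.375 to 0.975 m from the base axis. Payload 3.8 kg.
Tool frame: the origin (TCP) lies at the very end of the fingers, on their centre line; the grasp point (between the pads) lies 19 mm behind it; z points along the fingers, y is the direction in which the jaws open and shut (so a half turn about z gives the same grasp; the last joint's range is limited). The gripper opens to 88 mm and grips with 3 to 60 N. Pads are 18 mm wide; open, the fingers measure 123 mm over their backs; the gripper's body (75 mm by 187 mm) begins 45 mm behind the grasp point.
Start: joints at [1.128, 0.264, 1.604, -0, 1.274, -0.037], TCP at [0.266, 0.62, 0.239] pointing down, gripper open.
Joint ranges: [-2.63, 2.63], [-0.94, 2.18], [0.31, 2.57], [-1.31, 4.45], [0, 2.66], [-2.55, 2.55]. Speed limits (rad/s): [2.57, 2.57, 3.14, 3.14, 3.14, 3.14].

## Interface

Orientations are given as a unit quaternion [w, x, y, z].
In Python, from plant import bot gives the robot as it stands. The module is installed in compiled form; this text tells all that it offers.
- The arm moves only by the tool apply_moves, never from a script. Its argument "rows" is text: rows parted by semicolons, each of 5 numbers parted by spaces: the shift along the tool's x, y, z in cm, then the turn about the tool's z in rad, then the closure, from 0 (fully open) to 1 (shut). A call has 1 to 8 rows; each row shifts and turns the commanded pose from where the row before left it, along the tool's axes as they then stand; what a row does not reach is not made up. A row lasts 1/10 s, in which the tool goes at most 50 mm and 8.59 degrees, less where a joint would pass 70% of its speed; a pose out of reach is approached as far as the arm can. A call with a gripper value outside its range is refused whole. The fingers move at their own pace and stop on an object; "grip_force" is the grip in N (left out, the last holds). Time passes only in rows, so rows that do not move let the fingers close. It gives the time, the measured TCP pose, the force and the opening at its end, in the units of the state.
- bot.sense(): the state, without advancing time (a new reading comes with each control period).
- bot.snapshot(name): name is "scene" or "side" or "wrist"; returns a dict with "image" (400x640x3 uint8, red, green, blue), "K" (3x3 intrinsics, pixels), "origin" and "orientation" of the camera in the world; the wrist camera has in their place "tool_from_camera" (4x4, takes a point from camera to tool coordinates, whose origin is the TCP and whose axes are the flange's). Camera axes: x right, y up, looking along -z (the intrinsics and any distortion apply to the point x, -y, -z); pixel columns grow to the right and rows downward; lengths in m; the calibration is good to about 2 mm. The wrist camera is an equidistant fisheye: a pixel r from the principal point sees the ray r / f radians off the axis. A picture is of the moment at which its call begins: read the wrist's pose just before it. There is no depth.
- bot.finish_job(): hands the job in, once; it reports no verdict.
Trained networks look in the newest picture that a camera, given by its name, has taken for a name from the list of things; names that differ only in an ending like _2 or _b are one class to them, and where a whole thing is asked for, a point or a joint stands for the part that bears it (a point fixed in the world has none). Each returns a list of dicts, best first, with "score" (0 to 1); they miss things now and then, are a little off and sometimes report something else, mostly with a low value. They report only what shows in the picture. A call takes as long as a camera call.
- bot.find_in(camera, thing): "xyz" ([x, y, z] in m, in world coordinates, good to about 4 mm: the middle of the surface that is visible of it).
- bot.mark_of(camera, thing): "xyz" ([x, y, z] in m, in world coordinates, good to about 4 mm: a listed point, or the origin of a listed thing).
The state is a dict: "t": time; "joint_positions": joint angles; "dq": joint speeds; "joint_torque": joint torques, N m; "position": TCP position; "eef_rot": TCP orientation; "wrist_force": force on the tool from outside, world axes, zero at the start; "ft_torque": the same for the moment, N m; "gripper_width": finger opening in m.
Only numpy, scipy, OpenCV 4.12 (cv2) and the standard library are available. Lean on these libraries where they do the work, as an engineer would, in place of code of your own. Each camera call takes 0.05 s, during which the arm holds its last target.

## Task

On the small tag-marking press, push the lever blade round with your fingertips until the eccentric cam's low point faces the carriage's side arm, which is when the blade points straight forward along the carriage's direction of travel. Only then push the carriage fully home against its stop under the marking head, by the rear face of its upright push plate. Just push, grip nothing, and leave the can, the tape roll and the pen cup alone.

Things in the scene. Friction and masses are not known exactly. Their poses are not given: they have to be found in the camera images.
- press: The whole tag-marking press, fixed to the desk: grey base plate 250 mm (x) by 280 mm (y), 12 mm thick. Origin at the desk surface; plate spans x -125 to 125, y -130 to 150 in this frame. Its +x is the direction in which the carriage travels, +y to the left of that, z up. The grey marking head (x 15 to 101, y -123 to -17, top 82 mm above the desk) bridges the carriage's far end. All offsets below are in this frame. Nothing else rises above 84 mm.
- cam_axis (a point): Point on the vertical turning axis of the eccentric cam, 60 mm above the desk, at (10, 60) mm in the press frame. The cam is a steel disc of radius 30 mm, 14 to 34 mm above the desk, mounted 15 mm off this axis; the lever blade on top of it points towards the disc's far (high) side.
- cam (a joint): Angle of the cam in rad: the direction of the lever blade, counter-clockwise seen from above, from the press +x axis. 0 = blade straight along +x, low point of the disc facing the carriage's side arm, the carriage can pass fully; it starts between 1.7 and 2.7 (blade pointing left and backwards), high side in the way, so it is turned clockwise. There is no stop at 0 (limits -0.7 and 2.95). Friction about 0.25 N m; it stays where it is left.
- blade_tip (a point): Outer end of the lever blade, 84 mm from the cam axis, 60 mm above the desk. The blade is an upright dark steel fin 92 mm long (from 8 mm behind the axis to this point), 16 mm thick, 40 to 84 mm above the desk (its lower edge clears the carriage's arm). It is pushed on its left side (the +y side when it points to +x) to turn clockwise; pressing both sides at once counts as gripping.
- carriage (a joint): Travel of the aluminium carriage along the press +x in m: starts at 0 to 0.015, 0.060 = fully home against the stop. Friction about 2.5 N; stays where it is left. With the cam's high side in the way its side arm meets the disc at about 0.033 to 0.045.
- plate_mid (a point): Middle of the rear face of the carriage's upright push plate, 55 mm above the desk, at y -70 in the press frame. The plate is 96 mm wide (y), 16 mm thick (towards +x from this point), 27 to 77 mm above the desk. The low carriage deck and side arm are no higher than 30 mm. Pressing the plate's front and rear faces at once counts as gripping.
- carriage_nose (a point): Middle of the carriage's leading end, 20 mm above the desk, 112 mm ahead of the push plate's rear face; it runs under the marking head.
- can: Bystander: red metal can, 60 mm diameter, 150 mm tall, standing; origin under its centre.
- tape: Bystander: roll of grey tape lying flat, 90 mm outer diameter, 25 mm high; origin under its centre.
- pencup: Bystander: dark steel pen cup with pens, 72 mm diameter, 85 mm tall (pens to 119 mm); origin under its centre.

How it is judged:
On the way, in this order (a step that is already met when the one before it is completed fails the run):
1. the cam is turned to its low point while the carriage is still back (value of joint cam between -0.3 and 0.3 rad and value of joint carriage below 0.028 m), for 0.2 s.
2. the carriage is pushed home (value of joint carriage above 0.056 m), for 0.2 s.
At the end, for the whole second after the job is handed in: The cam stands within 0.35 rad of its low point, the carriage is within 4 mm of its fully home position, and both are at rest (value of joint cam between -0.35 and 0.35 rad and value of joint carriage above 0.056 m and velocity of joint carriage between -0.01 and 0.01 m/s and velocity of joint cam between -0.05 and 0.05 rad/s); the robot touches nothing.
It fails at once if the lever blade is gripped (contact force between the fingers and cam_c3 above 2 N and contact force between the fingers and cam_c4 above 2 N).
It fails at once if the push plate is gripped (contact force between the fingers and carriage_c3 above 2 N and contact force between the fingers and carriage_c4 above 2 N).
It fails at once if the can, tape roll or pen cup is moved more than 20 mm, lifted or knocked over (distance of any of can, tape, pencup from where it was at the start of the episode above 0.02 m or angle between any of can, pencup's own z axis and vertical above 0.4 rad).
It also fails if it takes over 48 s, if anything falls off the work surface, if the arm or the gripper's body presses on something with over 40 N, if the wrist force passes 120 N, or if a joint passes its speed limit or range.

## Working session

There is one attempt and no reset: what is moved stays moved. The work goes in short steps, Python scripts to look and compute and a tool call to move; the robot and the scene stay as the last step left them, time stands still between calls to the robot, and variables do not carry over. Pictures are saved under pics/ and viewed, and the job is handed in when it is done.

Besides the shell and the picture viewer there is one more tool, called after "Request:" in YAML: its name, and indented under it one key for each argument. apply_moves: Moves the arm, as the interface text tells. Its arguments: {"type":"object","properties":{"rows":{"type":"string"},"grip_force":{"type":"number"}},"required":["rows"]}

```bash
mkdir -p pics; python3 - <<'E'
from plant import bot
import cv2, json
s=bot.sense(); print(s['t'],s['position'],s['eef_rot'],s['gripper_width'])
for c in ['scene','side']:
    p=bot.snapshot(c); cv2.imwrite(f'pics/{c}0.png',p['image'][:,:,::-1]); print(c,p['K'],p['origin'],p['orientation'])
    for n in ['press','cam_axis','blade_tip','plate_mid','carriage_nose','can','tape','pencup']:
        print(n,[(x['xyz'],round(x['score'],2)) for x in bot.mark_of(c,n)[:2]])
print(bot.sense()['t'])
E
```

```text
0.0 [0.26617309 0.61955461 0.23742498] [-2.47459731e-04  2.01518930e-01  9.79484027e-01 -1.04951777e-03] 0.08828380571873828
scene [[429.33927332   0.         322.29697287]
 [  0.         429.33927332 196.90731885]
 [  0.           0.           1.        ]] [ 1.10825174 -0.38465981  0.79728933] [0.83095949 0.33630221 0.15794568 0.41407766]
press [([0.5809, 0.0575, 0.001], 0.87)]
cam_axis [([0.6026, 0.1137, 0.0567], 0.9)]
blade_tip [([0.5881, 0.1943, 0.0609], 0.68)]
plate_mid [([0.485, -0.0067, 0.0506], 0.64)]
carriage_nose []
can [([0.6209, -0.1728, -0.0038], 0.81), ([0.6541, 0.2951, -0.0007], 0.71)]
tape [([0.5076, 0.2815, -0.0011], 0.72)]
pencup [([0.6574, 0.2964, 0.0015], 0.85)]
side [[477.20344982   0.         312.17331896]
 [  0.         477.20344982 204.00293829]
 [  0.           0.           1.        ]] [ 0.15702495 -0.67416946  0.66197861] [ 0.85542351  0.44271678 -0.11500645 -0.24295264]
press [([0.5845, 0.0539, -0.0], 0.68)]
cam_axis [([0.6009, 0.112, 0.0604], 0.74)]
blade_tip [([0.5887, 0.1935, 0.0611], 0.59)]
plate_mid [([0.4766, -0.0012, 0.0571], 0.73)]
carriage_nose [([0.5911, -0.0157, 0.0172], 0.93)]
can [([0.6241, -0.1732, 0.0012], 0.72)]
tape [([0.5087, 0.2797, 0.0016], 0.84), ([0.5802, 0.0489, -0.0013], 0.37)]
pencup [([0.6598, 0.2965, 0.0007], 0.77)]
0.9
```

View pictures.

View pics/scene0.png

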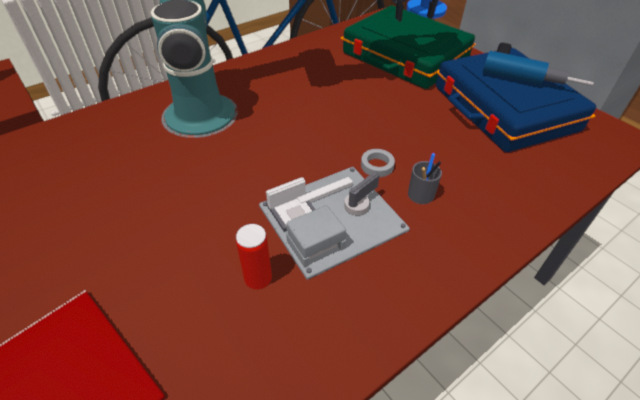

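View pics/side0.png

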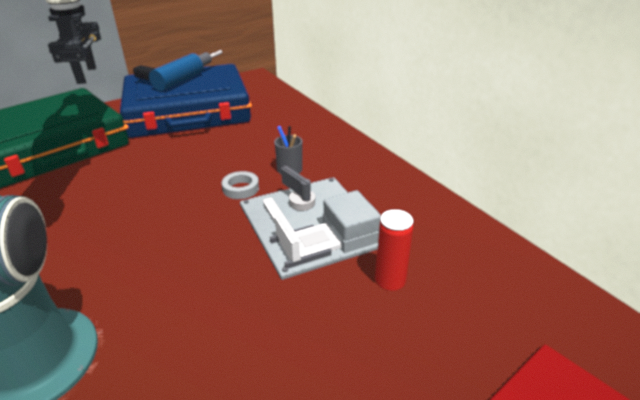

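```bash
cat > h.py <<'E'
import numpy as np, cv2
from scipy.spatial.transform import Rotation as R
def rot(q): return R.from_quat([q[1],q[2],q[3],q[0]]).as_matrix()
def proj(p,X):
    Rm=rot(p['orientation']); X=np.atleast_2d(X)
    c=(X-np.array(p['origin']))@Rm; k=p['K']
    return np.c_[k[0,0]*c[:,0]/-c[:,2]+k[0,2], k[1,1]*c[:,1]/c[:,2]+k[1,2]]
def P2W(pose,X):
    x,y,a=pose; X=np.atleast_2d(np.array(X,float))
    c,s=np.cos(a),np.sin(a)
    return np.c_[x+c*X[:,0]-s*X[:,1], y+s*X[:,0]+c*X[:,1], X[:,2]]
def W2P(pose,X):
    x,y,a=pose; X=np.atleast_2d(np.array(X,float)); c,s=np.cos(a),np.sin(a); d=X-[x,y,0]
    return np.c_[c*d[:,0]+s*d[:,1], -s*d[:,0]+c*d[:,1], X[:,2]]
E
python3 - <<'E'
from h import *; from plant import bot
from scipy.optimize import least_squares
m={'o':[(.5809,.0575),(.5845,.0539)],'c':[(.6026,.1137),(.6009,.112)],'p':[(.485,-.0067),(.4766,-.0012)],'n':[(.5911,-.0157)]}
def f(v):
    r=[]
    for k,off in [('o',(0,0,0)),('c',(.01,.06,0)),('p',(v[3],-.07,0)),('n',(v[3]+.112,-.07,0))]:
        w=P2W(v[:3],off)[0,:2]
        for q in m[k]: r+=list(w-q)
    return r
v=least_squares(f,[.58,.055,-.15,-.09]).x; print(v, np.round(np.array(f(v))*1e3,1))
tip=W2P(v[:3],[.5884,.1939,.06])[0]-[.01,.06,.06]; th=np.arctan2(tip[1],tip[0]); print('th',th,np.hypot(*tip[:2]))
np.save('pose.npy',np.r_[v,th])
for c in ['scene','side']:
    p=bot.snapshot(c); im=p['image'][:,:,::-1].copy(); im=cv2.resize(im,None,fx=4,fy=4,interpolation=cv2.INTER_CUBIC)
    def poly(X,col):
        q=proj(p,P2W(v[:3],X)); cv2.polylines(im,[np.int32((q+.5)*4)],True,col,1)
    poly([(-.125,-.13,.012),(.125,-.13,.012),(.125,.15,.012),(-.125,.15,.012)],(0,255,0))
    poly([(.015,-.123,.082),(.101,-.123,.082),(.101,-.017,.082),(.015,-.017,.082)],(255,0,0))
    x=v[3]; poly([(x,-.118,.077),(x,-.022,.077),(x+.016,-.022,.077),(x+.016,-.118,.077)],(0,255,255))
    d=np.array([np.cos(th),np.sin(th)]);n=np.array([-d[1],d[0]]);a=np.array([.01,.06])
    poly([np.r_[a+d*s+n*t,.084] for s,t in [(-.008,.008),(.084,.008),(.084,-.008),(-.008,-.008)]],(0,0,255))
    q=proj(p,P2W(v[:3],[0,.0,.04]))[0]*4; x0,y0=int(q[0])-400,int(q[1])-300
    cv2.imwrite(f'pics/ov_{c}.png',im[y0:y0+600,x0:x0+800])
s=bot.sense(); print(s['position'],W2P(v[:3],s['position']), rot(s['eef_rot'])[:,1])
E
```

```text
[ 0.58369321  0.05493737 -0.11861869 -0.09556294] [ 2.8 -2.6 -0.8  1.  -1.9 -0.4 -0.2  1.3 -4.5  3.4  3.9 -2.1  0.6 -0.8]
th 1.8411956128707394 0.08150467917411841
[0.26645248 0.62018067 0.23871658] [[-0.38190279  0.52372887  0.23871658]] [3.94731355e-01 9.18796581e-01 1.58815470e-05]
```

View pics/ov_scene.png

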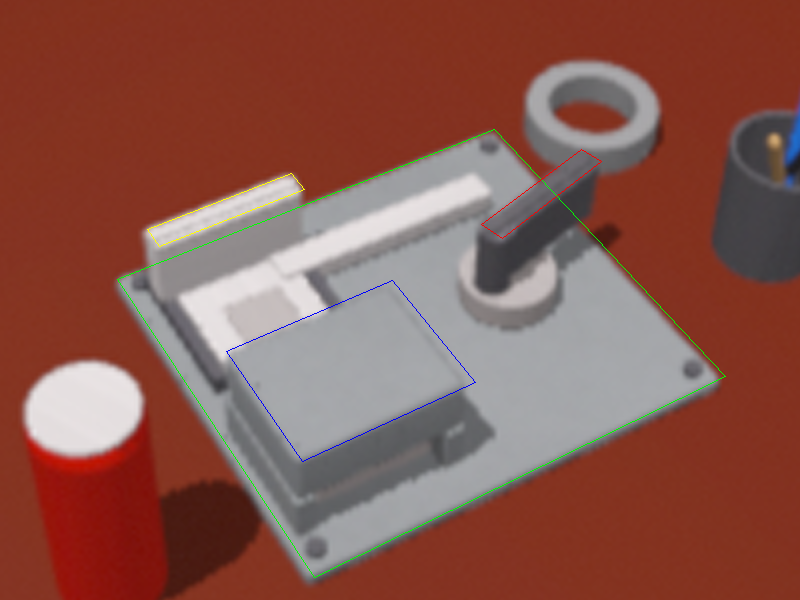

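View pics/ov_side.png

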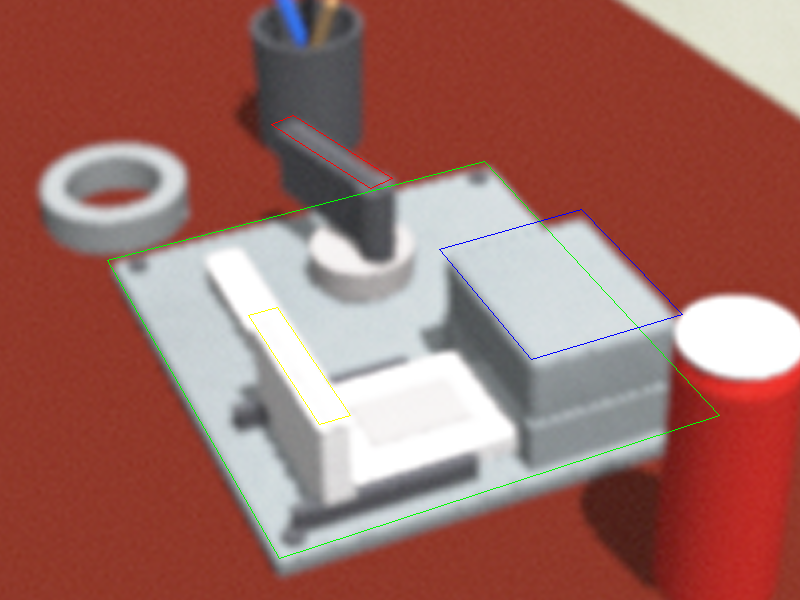

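Request:
apply_moves:
  rows: "-2.75 -1.9 0 0 1;-2.75 -1.9 0 0 1;-2.75 -1.9 0 0 1;-2.75 -1.9 0 0 1;-2.75 -1.9 0 0 1;-2.75 -1.9 0 0 1;-2.75 -1.9 0 0 1;-2.75 -1.9 0 0 1"
  grip_force: 20

```text
t: 1.8
position: [0.4092, 0.3925, 0.2389]
eef_rot: [0.0, 0.201, 0.98, 0.0]
wrist_force: [0.2, 1.0, -0.2]
gripper_width: 0.026
```

Request:
apply_moves:
  rows: "-2.75 -1.9 0 0 1;-2.75 -1.9 0 0 1;-2.75 -1.9 0 0 1;-2.75 -1.9 0 0 1;-2.75 -1.9 0 0 1;-2.75 -1.9 0 0 1;-2.75 -1.9 0 0 1;-2.75 -1.9 0 0 1"

```text
t: 2.6
position: [0.5514, 0.1659, 0.2389]
eef_rot: [0.0, 0.202, 0.979, 0.0]
wrist_force: [0.4, -0.2, 1.0]
gripper_width: 0.0004
```

Request:
apply_moves:
  rows: "0 0 0 0.143 1;0 0 0 0.143 1;0 0 0 0.143 1;0 0 0 0.143 1;0 0 0 0.143 1;0 0 0 0.143 1;0 0 0 0.143 1;0 0 0 0.143 1"

```text
t: 3.4
position: [0.5507, 0.1672, 0.2388]
eef_rot: [0.0, 0.702, 0.712, 0.0]
wrist_force: [-0.0, -0.1, -0.6]
gripper_width: 0.0003
```

Request:
apply_moves:
  rows: "0 0 0 0.139 1;0 0 0 0 1;0 0 0 0 1"

```text
t: 3.7
position: [0.5507, 0.1672, 0.2388]
eef_rot: [0.0, 0.746, 0.665, 0.0]
wrist_force: [0.5, -0.4, -0.3]
gripper_width: 0.0003
```

```bash
python3 - <<'E'
from h import *; from plant import bot
v=np.load('pose.npy')
s=bot.sense(); print(W2P(v[:3],s['position'])*1e3, W2P([0,0,v[2]],rot(s['eef_rot']).T))
p=bot.snapshot('wrist'); cv2.imwrite('pics/w1.png',p['image'][:,:,::-1])
for n in ['press','cam_axis','blade_tip','plate_mid']:
    for x in bot.mark_of('wrist',n)[:1]: print(n,W2P(v[:3],x['xyz'])*1e3,x['score'])
E
```

```text
[[-46.01881396 107.54060873 238.76027074]] [[-3.90980108e-03  9.99992357e-01  1.46824636e-05]
 [ 9.99992351e-01  3.90979946e-03  1.08753496e-04]
 [ 1.08695260e-04  1.51075559e-05 -9.99999994e-01]]
press [[-2.45426627 -3.85489783  2.6       ]] 0.66
cam_axis [[ 9.68271518 59.9296119  55.5       ]] 0.63
blade_tip [[-11.61534004 139.77022089  63.3       ]] 0.64
```

View pics/w1.png

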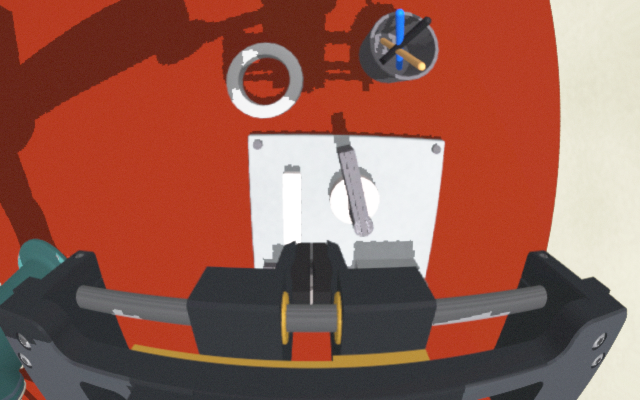

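```bash
python3 - <<'E'
import numpy as np
a=np.array([10,60]); prev=np.array([-46.,107.5])
for th in [1.84,1.65,1.45,1.25,1.05,.85,.65,.45,.25,.1,0]:
    d=np.array([np.cos(th),np.sin(th)]);n=np.array([-d[1],d[0]])
    c=np.array([17.5,9 if th>np.pi/2 else -9])
    if th>.2: off=c@d; 
    rho=63-c@d if th>.2 else 55
    cen=a+d*rho+n*(8+17.5*abs(d[1])+9*abs(d[0]))
    print(th,cen.round(1),'tool x,y cm',np.round((cen-prev)[::-1]/10,2)); prev=cen
E
```

```text
1.84 [-32.  109.6] tool x,y cm [0.21 1.4 ]
1.65 [-20.5 113.2] tool x,y cm [0.36 1.15]
1.45 [ -7.9 132.5] tool x,y cm [1.93 1.26]
1.25 [  4.8 131.3] tool x,y cm [-0.12  1.26]
1.05 [ 16.9 127.6] tool x,y cm [-0.37  1.21]
0.85 [ 28.1 121.6] tool x,y cm [-0.6   1.12]
0.65 [ 37.8 113.5] tool x,y cm [-0.81  0.97]
0.45 [ 45.7 103.6] tool x,y cm [-0.99  0.79]
0.25 [51.6 92.3] tool x,y cm [-1.13  0.58]
0.1 [62.9 84.1] tool x,y cm [-0.82  1.13]
0 [65. 77.] tool x,y cm [-0.71  0.21]
```

Request:
apply_moves:
  rows: "0 0 3.7 0 1;0 0 3.7 0 1;0 0 3.7 0 1;0 0 3.8 0 1;0 0 3.8 0 1;0 0 0 0 1;0 0 0 0 1"

```text
t: 4.65
position: [0.5503, 0.1671, 0.0515]
eef_rot: [-0.0, 0.747, 0.664, -0.001]
wrist_force: [0.6, 1.3, -0.8]
gripper_width: 0.0006
```

Request:
apply_moves:
  rows: "0.1 0.7 0 0 1;0.1 0.7 0 0 1;0.2 0.6 0 0 1;0.4 0.6 0 0 1;0.5 0.6 0 0 1;0.5 0.6 0 0 1;0.5 0.6 0 0 1;0.3 0.7 0 0 1"

```text
t: 5.45
position: [0.6031, 0.1868, 0.0508]
eef_rot: [-0.001, 0.748, 0.664, -0.002]
wrist_force: [-5.0, -2.2, -0.1]
gripper_width: 0.0004
```

```bash
cat > look.py <<'E'
import sys
from h import *; from plant import bot
v=np.load('pose.npy')
s=bot.sense(); print(s['t'],W2P(v[:3],s['position'])*1e3, s['wrist_force'])
for c in sys.argv[2:]:
    p=bot.snapshot(c); 
    for n in ['blade_tip','plate_mid','carriage_nose']:
        for x in bot.mark_of(c,n)[:1]:
            q=W2P(v[:3],x['xyz'])[0]*1e3; print(c,n,q.round(1),x['score'], np.arctan2(q[1]-60,q[0]-10) if n=='blade_tip' else '')
    im=p['image'][:,:,::-1]
    if c!='wrist':
        im=cv2.resize(im,None,fx=3,fy=3,interpolation=cv2.INTER_CUBIC)
        q=proj(p,P2W(v[:3],[0,.0,.04]))[0]*3; x0,y0=int(q[0])-350,int(q[1])-300
        im=im[max(y0,0):y0+550,x0:x0+700]
    cv2.imwrite(f'pics/{sys.argv[1]}_{c}.png',im)
E
python3 look.py a scene wrist
```

```text
5.45 [[  3.66263099 133.25440254  50.77239944]] [-4.98197615 -2.17712552 -0.07223449]
scene blade_tip [ 29.5 138.4  61. ] 0.72 1.3267201395571093
scene plate_mid [-92.7 -72.3  53. ] 0.59 
wrist blade_tip [ 33.1 140.9  63.6] 0.71 1.2929031539038836
```

View pics/a_scene.png

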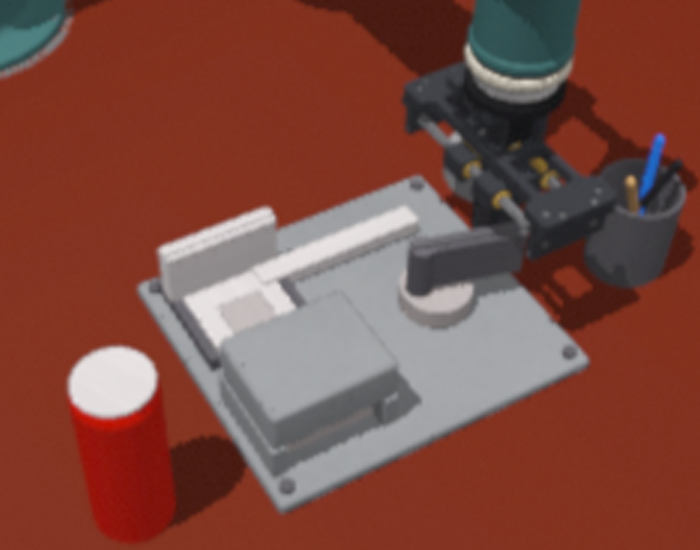

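Request:
apply_moves:
  rows: "-0.2 0.65 0 0 1;-0.35 0.65 0 0 1;-0.3 0.6 0 0 1;-0.3 0.55 0 0 1;-0.4 0.5 0 0 1;-0.4 0.5 0 0 1;-0.5 0.4 0 0 1;-0.5 0.4 0 0 1"

```text
t: 6.65
position: [0.6442, 0.1539, 0.0521]
eef_rot: [-0.0, 0.748, 0.664, 0.002]
wrist_force: [-1.3, 4.7, -2.1]
gripper_width: 0.0003
```

```bash
python3 look.py b scene wrist
```

```text
6.65 [[ 48.39783691 105.42896504  52.10651911]] [-1.25091019  4.70852851 -2.09145214]
scene blade_tip [83.9 94.9 59.7] 0.83 0.4408583989797313
scene plate_mid [-92.4 -75.6  51.5] 0.8 
wrist blade_tip [85.4 97.2 62.4] 0.74 0.4577730210276497
```

Request:
apply_moves:
  rows: "-0.5 0.3 0 0 1;-0.5 0.3 0 0 1;-0.5 0.3 0 0 1;-0.5 0.3 0 0 1;-0.5 0.2 0 0 1;-0.3 0 0 0 1;0 0 0 0 1"

```text
t: 7.75
position: [0.6536, 0.1228, 0.0512]
eef_rot: [-0.0, 0.748, 0.664, 0.0]
wrist_force: [-0.5, 4.6, -1.4]
gripper_width: 0.0007
```

```bash
python3 look.py c scene wrist
```

```text
7.75 [[61.41238396 75.71044902 51.23196217]] [-0.4919623   4.61671212 -1.40571019]
scene blade_tip [92.1 51.4 59.7] 0.92 -0.10417493255410232
scene plate_mid [-90.7 -71.6  52. ] 0.75
```

View pics/c_wrist.png

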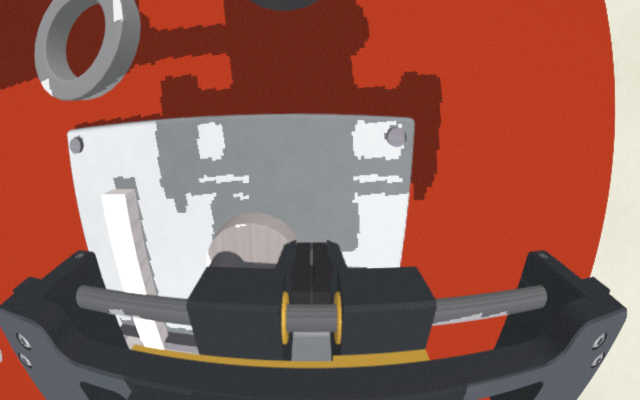

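Request:
apply_moves:
  rows: "1.0 0 0 0 1;1.0 0 0 0 1;0 0 -4 0 1;0 0 -4 0 1;0 0 0 0 1"

```text
t: 8.65
position: [0.6613, 0.1446, 0.1396]
eef_rot: [0.004, 0.747, 0.664, 0.005]
wrist_force: [1.3, 0.3, 1.5]
gripper_width: 0.0006
```

Request:
apply_moves:
  rows: "-2.2 -2.5 0 0 1;-2.2 -2.5 0 0 1;-2.2 -2.5 0 0 1;-2.2 -2.5 0 0 1;-2.2 -2.5 0 0 1;-2.2 -2.5 0 0 1;-2.2 -2.5 0 0 1;-1.2 -2.2 0 0 1"

```text
t: 9.45
position: [0.4395, 0.0006, 0.1314]
eef_rot: [0.0, 0.748, 0.664, -0.0]
wrist_force: [-0.4, -0.0, 0.0]
gripper_width: 0.0004
```

```bash
python3 look.py d scene side
```

```text
9.45 [[-136.76947722  -71.05497381  131.38044193]] [-0.39657639 -0.03736106  0.00964152]
scene blade_tip [89.8 51.7 63.6] 0.93 -0.10415573403629183
scene plate_mid [-92.3 -72.1  51.3] 0.87 
side blade_tip [94.5 52.5 58.8] 0.61 -0.08845726413647155
side plate_mid [-96.3 -68.6  55. ] 0.74 
side carriage_nose [ 14.4 -70.5  18.3] 0.9
```

View pics/d_scene.png

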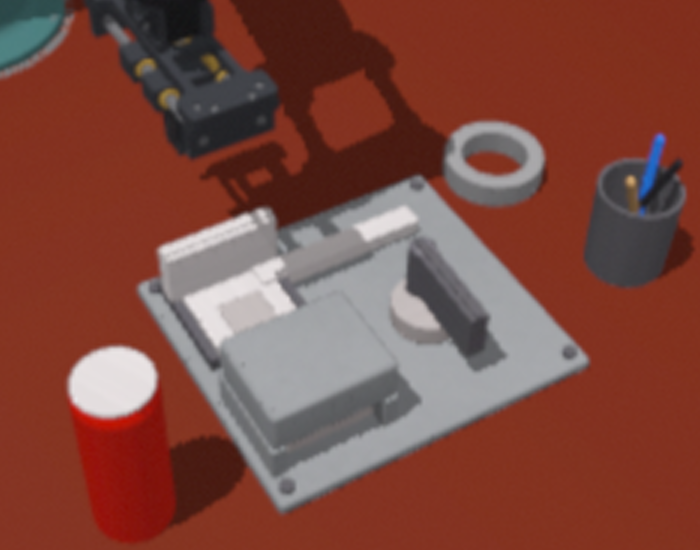

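View pics/d_side.png

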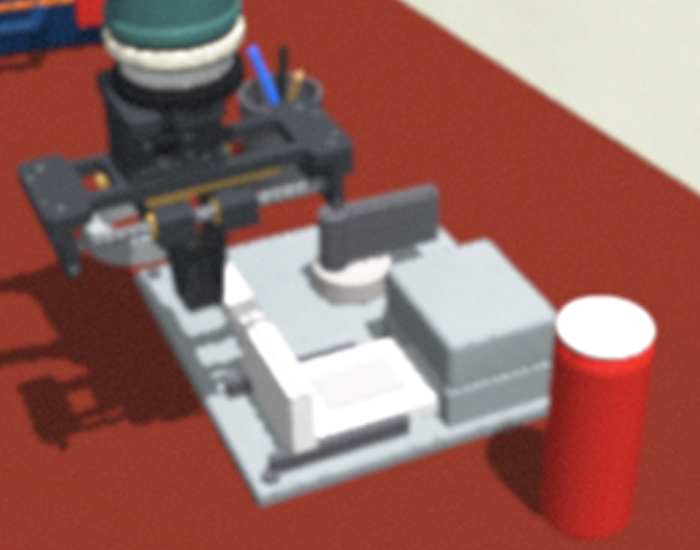

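Request:
apply_moves:
  rows: "0 0 2.7 0 1;0 0 2.7 0 1;0 0 2.7 0 1;0 0 0 0 1;0 0 0 0 1"

```text
t: 10.35
position: [0.4411, 0.0017, 0.0505]
eef_rot: [-0.001, 0.747, 0.664, -0.001]
wrist_force: [0.7, 0.5, -0.5]
gripper_width: 0.0003
```

Request:
apply_moves:
  rows: "0 0.7 0 0 1;0 0.7 0 0 1;0 0.7 0 0 1;0 0.7 0 0 1;0 0.7 0 0 1;0 0.7 0 0 1;0 0.7 0 0 1;0 0 0 0 1"

```text
t: 11.15
position: [0.491, -0.0045, 0.0508]
eef_rot: [0.001, 0.748, 0.664, 0.001]
wrist_force: [-0.1, -0.7, 0.1]
gripper_width: 0.0003
```

```bash
python3 look.py e scene side
```

```text
11.15 [[-84.97465971 -70.00979331  50.79057307]] [-0.10798275 -0.74587365  0.10150878]
scene blade_tip [90.2 55.8 60.3] 0.69 -0.051885988903883205
scene plate_mid [-65.5 -74.2  53.5] 0.59 
side blade_tip [93.5 54.3 60.5] 0.77 -0.0679674551795705
side plate_mid [-64.4 -66.9  56.8] 0.55 
side carriage_nose [ 39.4 -70.   19.4] 0.96
```

View pics/e_side.png

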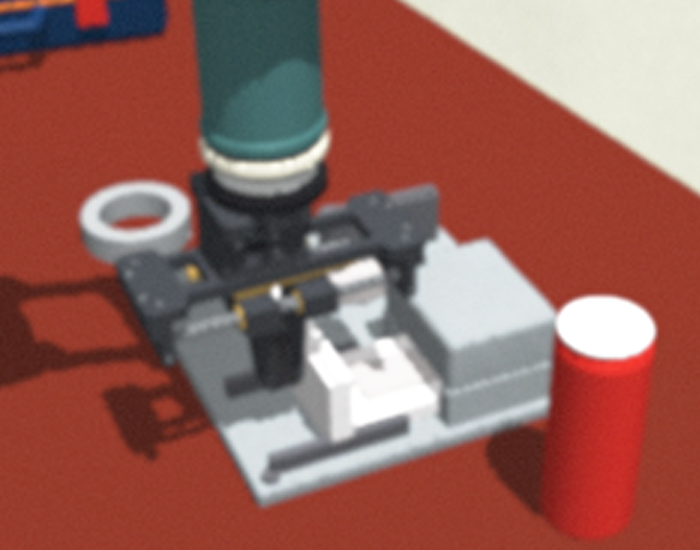

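Request:
apply_moves:
  rows: "0 0.6 0 0 1;0 0.6 0 0 1;0 0.5 0 0 1;0 0.3 0 0 1"

```text
t: 11.95
position: [0.5097, -0.0068, 0.0504]
eef_rot: [-0.0, 0.748, 0.664, -0.0]
wrist_force: [-2.7, -0.8, 0.3]
gripper_width: 0.0004
```

Request:
apply_moves:
  rows: "0 0.3 0 0 1;0 0.3 0 0 1;0 0 0 0 1"

```text
t: 12.25
position: [0.516, -0.0075, 0.0507]
eef_rot: [0.0, 0.748, 0.664, 0.0]
wrist_force: [-1.7, -0.2, -1.0]
gripper_width: 0.0004
```

Request:
apply_moves:
  rows: "0 0.3 0 0 1;0 0 0 0 1"

```text
t: 12.45
position: [0.5172, -0.0076, 0.0506]
eef_rot: [-0.001, 0.748, 0.664, -0.001]
wrist_force: [-6.2, -0.3, 3.3]
gripper_width: -0.0002
```

Request:
apply_moves:
  rows: "0 0.2 0 0 1;0 0 0 0 1"

```text
t: 12.65
position: [0.5172, -0.0077, 0.0506]
eef_rot: [-0.003, 0.748, 0.664, -0.003]
wrist_force: [-12.1, 0.4, 10.2]
gripper_width: 0.0003
```

Request:
apply_moves:
  rows: "0 0.2 0 0 1;0 0 0 0 1"

```text
t: 12.85
position: [0.5172, -0.0077, 0.0505]
eef_rot: [-0.004, 0.748, 0.664, -0.004]
wrist_force: [-18.3, 0.2, 15.4]
gripper_width: 0.0006
```

```bash
python3 look.py f scene side
```

```text
12.85 [[-58.65137076 -70.04958703  50.52548308]] [-18.3365364    0.20542358  15.36200319]
scene blade_tip [87.8 53.7 59.3] 0.91 -0.08049905984032878
scene plate_mid [-38.5 -71.   50.5] 0.88 
side plate_mid [-40.1 -71.7  55.5] 0.9
```

View pics/f_scene.png

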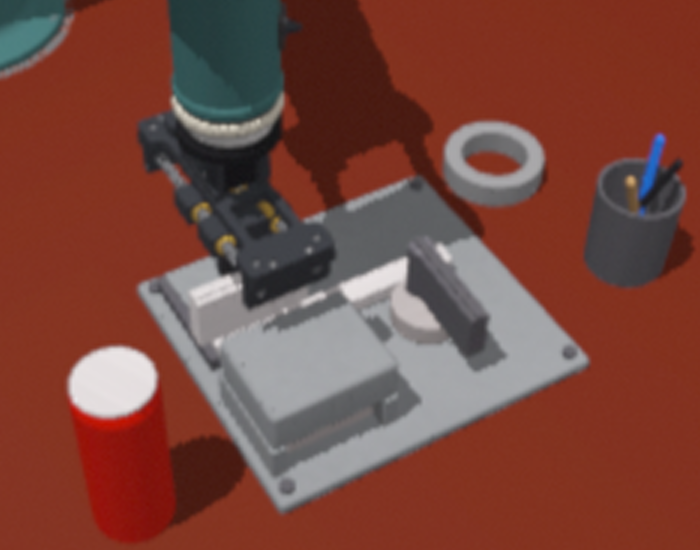

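Request:
apply_moves:
  rows: "0 -0.4 0 0 1;0 -0.4 0 0 1;0 -1.5 0 0 1;0 -1.5 0 0 1;0 0 -4 0 1;0 0 -4 0 1;0 0 -4 0 1;0 0 0 0 1"

```text
t: 14.05
position: [0.4905, -0.0039, 0.178]
eef_rot: [0.005, 0.748, 0.664, 0.005]
wrist_force: [0.6, -0.2, -0.6]
gripper_width: 0.0008
```

Request:
apply_moves:
  rows: "0 -2 0 0 1;0 0 0 0 1;0 0 0 0 1"

```text
t: 14.35
position: [0.4651, -0.0013, 0.1704]
eef_rot: [0.0, 0.748, 0.664, 0.0]
wrist_force: [1.4, 0.0, 0.6]
gripper_width: 0.0003
```

```bash
python3 look.py g scene side
```

```text
14.35 [[-111.13938578  -69.91731432  170.39225109]] [1.41238333 0.04835562 0.56454059]
scene blade_tip [92.9 53.  59.8] 0.59 -0.08392899355536458
scene plate_mid [-42.2 -73.2  51.1] 0.61 
side blade_tip [92.1 52.8 61.1] 0.74 -0.08707031737033222
side plate_mid [-40.2 -68.6  54.4] 0.84 
side carriage_nose [ 47.  249.9   0. ] 0.6
```

View pics/g_scene.png

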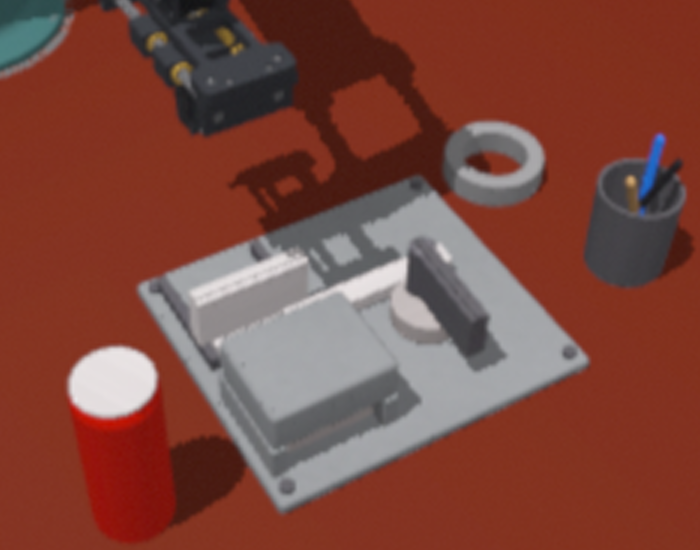

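View pics/g_side.png

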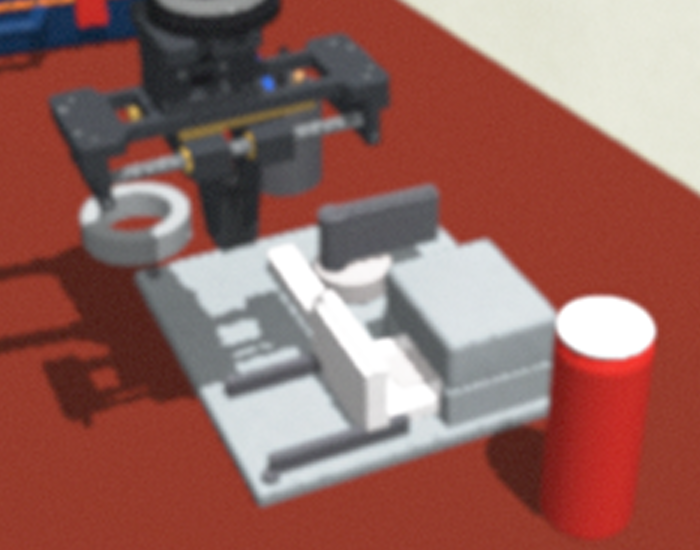

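```bash
python3 - <<'E'
from plant import bot
print(bot.finish_job())
E
```

```text
the job is handed in; nothing more can be done
None
```

I turned the cam to its low point, then pushed the carriage home, and handed the job in at about 14.5 s of the 48 s. No verdict came back, so what follows is from my own checks.

- **Cam:** I pushed the blade round from about 1.84 rad with closed fingertips on its left side only. The last scene and side readings put it at about -0.08 to -0.09 rad, within the ±0.3 limit, and it did not move while the carriage was pushed.
- **Carriage:** I started pushing it only after the blade was round. I pushed on the rear face of the upright plate until it stopped. The fingertips then advanced no further while the push force rose to about 18 N.
- **Travel:** The plate moved about 54 mm, from roughly -95 to -40 mm in the press frame, plus its unknown start of 0 to 15 mm. After I backed off it still read about -40 mm. The "fully home" judgement rests on that hard stop, because I could not read the joint value.
- **Clear of everything:** The arm was backed off and raised, with the wrist force near zero. The can, tape roll and pen cup looked unmoved in the last pictures.
- **Readings that disagreed:** The two cameras differed by up to about 8 mm on the plate position, usually 2 to 4 mm. The last side-camera reading of the carriage nose was clearly false, because the nose was hidden under the marking head, so I ignored it.

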